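Fit the last two stones of an interlocking panel and close the fence

TASK

The interlocking stone panel in the setting frame still lacks two stones, which lie on the bench beside it. Fit each stone into the gap that its keys match, turned so that it drops in flush with the stones around it; then push the sliding fence fully home so that its teeth lock both stones in. Leave the tape roll, the brass weight and the brush where they are.

Things in the scene. Friction and masses are not known exactly. Their poses are not given: they have to be found in the camera images.
- setting_frame: Fixed gluing frame: plywood board 222 x 222 x 6 mm (x -133 to +89 mm) with aluminium rails on three sides and four stones in place, tops 26 mm above its origin. Origin: on the bench under the panel. x points from the fence to the far rail, y left, z up. In the row next to the fence the middle stone (y -30 to +30 mm) is there; the places left and right of it are the gaps.
- rust_stone: Loose rust-red stone for the LEFT gap: slab 84 (x) x 60 (y) x 20 mm, 0.26 kg, right side up; origin mid underside of the slab, z up. 11 mm dovetail tab mid +x end, dovetail socket in the -y side at x +24 mm, open notch mid -x end. Fits with x along the frame's x, notch to the fence. Both long sides are plain from x -42 to +10 mm: grip across these. Lower edges bevelled 2.5 mm.
- grey_stone: Loose dark grey stone for the RIGHT gap: slab 84 (x) x 60 (y) x 20 mm, 0.26 kg, right side up; origin mid underside of the slab, z up. Dovetail socket mid +x end, 11 mm dovetail tab on the +y side at x +24 mm, open notch mid -x end. Fits with x along the frame's x, notch to the fence. Both long sides are plain from x -42 to +10 mm: grip across these. Lower edges bevelled 2.5 mm.
- left_gap (a point): Where the rust stone's origin lies when fitted, on the board 6 mm above the bench; axes as the frame's. The gap is 63 mm wide (y), walls 20 mm high, with a dovetail socket in its far wall and a tab from the middle stone (tabs have 2 mm play in sockets). A fitted stone ends level with its neighbours, so let go with it part-way in; it drops the rest.
- right_gap (a point): Where the grey stone's origin lies when fitted, on the board 6 mm above the bench; axes as the frame's. The gap is 63 mm wide (y), walls 20 mm high, with a dovetail tab on its far wall and a socket in the middle stone (tabs have 2 mm play in sockets).
- fence (a joint): Aluminium fence with three teeth, 182 mm long, top 32 mm above the bench, sliding along the frame's x on the robot's side of the panel. Value in m: how far it stands open; 0 = fully home against a stop, at most 0.022. It stays where left; about 4 N moves it, a little more when it slides the stones the last 1 or 2 mm.
- fence_pad (a point): Middle of the back of the black push pad on the fence (60 mm wide, 11 to 31 mm above the bench), 91 mm behind the frame's origin when home; moves with the fence. Push it along the frame's +x. The board behind it is free between two rod blocks (frame y 61 to 83 mm either side, 29 mm high).
- tape_roll: Roll of tan tape lying flat, 66 mm across, 18 mm high; origin at the middle of its underside. Leave it alone.
- weight: Brass weight with a knob, 31 mm across, 51 mm tall, standing on the bench; origin at the middle of its underside. Leave it alone.
- bench_brush: Wooden dusting brush 150 mm long, lying on the bench beyond the frame; origin at its middle underside. Leave it alone.
Mind the look-alikes: they are no part of the job. There is more than one size of the rust_stone; the one meant has the size given above. What is shaped like the grey_stone but pink is not meant.

How it is judged:
By the outcome, as a careful person would: the job done as asked, in the order asked, and still so for the second after the job is handed in, with the robot touching nothing.
It also fails if it takes over 67 s, if anything falls off the work surface, if the arm or the gripper's body presses on something with over 40 N, if the wrist force passes 120 N, or if a joint passes its speed limit or range.

ROBOT

A 6-joint arm with a two-finger parallel gripper is mounted at the origin on a cart in front of the work surface, level with it; the furniture and walls round the work are solid. World frame = base frame: x ahead of the robot, y to its left, z up, the work surface at z = 0. Lengths are in m, angles in rad, forces in N, time in s.
With the tool pointing down it reaches from about 0.375 to 0.825 m from the base axis. Payload 5.5 kg.
Tool frame: the origin (TCP) lies midway between the tips of the shut fingers; the grasp point (between the pads) lies 19 mm behind it (bot.pinch_z is the z of the grasp point in the tool frame, in m); z points along the fingers, x is the direction in which the jaws open and shut, and the axes are right-handed (so a half turn about z gives the same grasp; the last joint's range is limited). The gripper opens to 85 mm and grips with 20 to 120 N. Pads are 22 mm wide; open, the fingers measure 114 mm over their backs; the gripper's body (76 mm by 85 mm) begins 54 mm behind the grasp point. The pads swing forward as they close: fully open they stand 13 mm farther back than shut.
Start: joints at [-1.196, 0.314, -0.047, 1.21, 0, 1.571], TCP at [0.22, -0.558, 0.231] pointing down, gripper open.
Joint ranges: [-2.67, 2.67], [-0.69, 1.73], [-1.03, 1.25], [-2.08, 2.16], [-1.42, 1.45], [-3.14, 3.14]. Speed limits (rad/s): [2.39, 2.39, 3.01, 3.14, 3.14, 3.14].

INTERFACE

Orientations are given as a rotation vector (axis times angle).
In Python, from bench import bot, cams, job gives the robot as it stands. The module is installed in compiled form; this text tells all that it offers.
- The arm moves only by the tool send_rows, never from a script. Its argument "targets" is a list of rows, each an object with "hand": the finger opening in mm, from 0 to 85.4; "translation": the shift along the world's x, y, z in units of 60 mm (1.0 is 60 mm), a list of three; "spin": the turn about the world's z in units of 10 degrees (1.0 is 10 degrees). A call has 1 to 5 rows; each row is the pose to reach, as a shift and turn from the pose measured when the call began; what a row does not reach only later rows make up. A row lasts 1/8 s, in which the tool goes at most 62.5 mm and 10.7 degrees, less where a joint would pass 70% of its speed; a pose out of reach is approached as far as the arm can. A call with a gripper value outside its range is refused whole. The fingers move at their own pace and stop on an object; the grip force is fixed at half the most. Time passes only in rows, so rows that repeat a pose let the fingers close. It gives the time, the measured TCP pose, the force and the opening at its end, in the units of the state.
- bot.sense(): the state, without advancing time (a new reading comes with each control period).
- cams.get_image(name): name is "scene" or "top" or "wrist"; returns a dict with "color" (400x640x3 uint8, red, green, blue), "vfov" (degrees; the focal length in pixels is half the picture's height over the tangent of half this angle, whatever the lens; pixels are square), "cx", "cy" (the principal point, pixels), "rvec" (rotation vector, rad) and "tvec" (3), from world to camera coordinates, as OpenCV has them. Camera axes: x right, y down, z forward; pixel columns grow to the right and rows downward; lengths in m; the calibration is good to about 2 mm. A picture is of the moment at which its call begins. There is no depth.
- job.hand_in(): hands the job in, once; it reports no verdict.
Trained networks look in a picture, given as the dict that the camera call returned (one of the last four; its "shot" number tells which), for a name from the list of things; names that differ only in an ending like _2 or _b are one class to them, and where a whole thing is asked for, a point or a joint stands for the part that bears it (a point fixed in the world has none). Each returns a list of dicts, best first, with "confidence" (0 to 1); they miss things now and then, are a little off and sometimes report something else, mostly with a low value. They report only what shows in the picture. A call takes as long as a camera call. They do not tell look-alikes from the thing itself.
- cams.boxes_of(picture, query): "pixel" ([column, row] in pixels, amid what is visible of it).
- cams.trace(picture, query): "mask" (400x640 bool, what is visible of it) and "pixel" ([column, row] in pixels, amid what is visible of it).
- cams.mark_of(picture, query): "pixel" ([column, row] in pixels: a listed point, or the origin of a listed thing).
The state is a dict: "t": time; "qpos": joint angles; "qvel": joint speeds; "tau": joint torques, N m; "tcp_pos": TCP position; "eef_rot": TCP orientation; "ft_force": force on the tool from outside, world axes, zero at the start; "ft_torque": the same for the moment, N m; "grip_width": finger opening in m.
Only numpy, scipy, OpenCV 4.12 (cv2) and the standard library are available. Lean on these libraries where they do the work, as an engineer would, in place of code of your own. Each camera call takes 0.05 s, during which the arm holds its last target. There are 200 camera calls.

## Working session

There is one attempt and no reset: what is moved stays moved. The work goes in short steps, Python scripts to look and compute and a tool call to move; the robot and the scene stay as the last step left them, time stands still between calls to the robot, and variables do not carry over. Pictures are saved under pics/ and viewed, about 8 in all and at most 12, crops included, and the job is handed in when it is done.

Besides the shell and the picture viewer there is one more tool, called after ">>>" as name(argument=value, ...), one argument or row to a line, values as JSON. send_rows: Moves the arm, as the interface text tells. Its arguments: {"type":"object","properties":{"targets":{"type":"array","items":{"type":"object","properties":{"hand":{"type":"number"},"translation":{"type":"array","items":{"type":"number"}},"spin":{"type":"number"}}}}},"required":["targets"]}

```bash
mkdir -p pics; cat > h.py <<'E'
import numpy as np, cv2
from bench import bot, cams, job
def cam(p):
    R,_=cv2.Rodrigues(np.array(p["rvec"],float)); t=np.array(p["tvec"],float)
    f=200/np.tan(np.radians(p["vfov"])/2); return R,t,f
def ray(p,px):
    R,t,f=cam(p); d=R.T@np.array([(px[0]-p["cx"])/f,(px[1]-p["cy"])/f,1.]); return -R.T@t,d
def atz(p,px,z):
    c,d=ray(p,px); return c+d*(z-c[2])/d[2]
def proj(p,X):
    R,t,f=cam(p); q=R@np.array(X,float)+t; return np.array([q[0]/q[2]*f+p["cx"],q[1]/q[2]*f+p["cy"]])
def tri(obs):
    A=np.zeros((3,3));b=np.zeros(3)
    for p,px in obs:
        c,d=ray(p,px); d/=np.linalg.norm(d); M=np.eye(3)-np.outer(d,d); A+=M;b+=M@c
    return np.linalg.solve(A,b)
def save(p,n,crop=None,s=1):
    im=p["color"][...,::-1]
    if crop: im=im[crop[1]:crop[3],crop[0]:crop[2]]
    cv2.imwrite("pics/"+n+".png",cv2.resize(im,None,fx=s,fy=s,interpolation=cv2.INTER_CUBIC))
E
python3 - <<'E'
from h import *
S=cams.get_image("scene");T=cams.get_image("top")
save(S,"s0");save(T,"t0")
for p in(S,T):
  R,t,f=cam(p);print(-R.T@t,f,R[2])
for n in["setting_frame","rust_stone","grey_stone","left_gap","right_gap","fence_pad","tape_roll","weight","bench_brush"]:
  for k,p in(("S",S),("T",T)):
    print(n,k,[(np.round(r["pixel"],1).tolist(),round(r["confidence"],2)) for r in cams.mark_of(p,n)])
print(bot.sense())
E
```

```text
[-0.03189371  0.36040558  0.7648229 ] 432.56980995626014 [ 0.59048284 -0.37372043 -0.71530627]
[ 0.47268458 -0.01726533  1.6132937 ] 500.1843736715815 [ 0.08115757  0.00771798 -0.9966714 ]
setting_frame S [([323.1, 214.3], 0.72), ([300.1, 226.6], 0.58)]
setting_frame T [([319.5, 207.4], 0.8), ([390.5, 178.8], 0.38)]
rust_stone S [([418.3, 176.5], 0.8), ([463.1, 192.1], 0.41), ([188.8, 231.4], 0.37), ([324.5, 213.1], 0.28)]
rust_stone T [([406.3, 221.1], 0.92), ([426.7, 253.0], 0.81)]
grey_stone S [([212.6, 275.6], 0.79), ([243.5, 326.1], 0.69)]
grey_stone T [([230.3, 220.4], 0.84), ([232.1, 262.9], 0.66)]
left_gap S []
left_gap T [([302.0, 216.9], 0.8)]
right_gap S [([349.0, 204.4], 0.6)]
right_gap T [([341.4, 215.4], 0.74)]
fence_pad S [([353.1, 237.8], 0.73)]
fence_pad T [([321.1, 247.4], 0.64)]
tape_roll S [([188.4, 231.8], 0.93)]
tape_roll T [([228.1, 174.8], 0.68)]
weight S [([369.8, 150.9], 0.46)]
weight T [([390.9, 177.7], 0.65), ([316.3, 211.1], 0.35)]
bench_brush S [([274.3, 172.1], 0.73)]
bench_brush T [([310.6, 149.3], 0.54), ([341.0, 212.3], 0.53), ([317.5, 211.4], 0.47), ([319.8, 249.0], 0.28)]
{'t': 1.0, 'qpos': array([-1.19601269e+00,  3.13492889e-01, -4.70946574e-02,  1.21021723e+00,
       -2.42880515e-05,  1.57078703e+00]), 'qvel': array([ 4.17115694e-04, -1.17965484e-03, -8.20921298e-05, -9.19380694e-04,
       -1.68371728e-04, -4.34734681e-04]), 'tau': array([-1.63184883e-03, -5.39469910e+01,  3.40056038e+01,  1.38167587e-03,
       -1.78237242e-04, -4.86196257e-06]), 'tcp_pos': array([ 0.21963193, -0.55834665,  0.23130611]), 'eef_rot': array([ 2.59639521e+00, -1.76868315e+00, -3.24441213e-05]), 'ft_force': array([-0.04538316,  0.23489161, -0.68107451]), 'ft_torque': array([ 0.03020718, -0.02448654, -0.00206729]), 'grip_width': 0.08566515845056853}
```

View pics/t0.png

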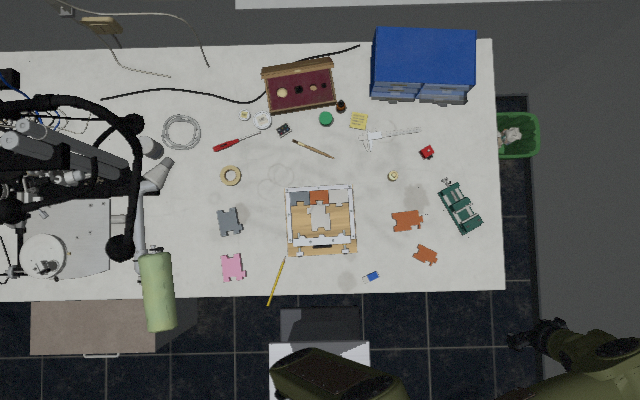

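View pics/s0.png

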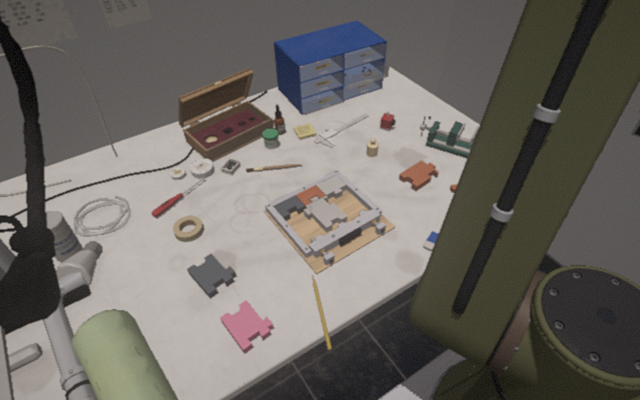

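The top view shows the frame at about (320,220), the full-size rust stone at (406,221) with a smaller twin at (426,254), the grey stone at (230,221), and the pink decoy at (232,267). Next I'll get coarse world positions and the wrist camera's mounting.

```bash
python3 - <<'E'
from h import *
T=cams.get_image("top");W=cams.get_image("wrist")
for n,px in dict(frame=(319.5,207.4),rust=(406.3,221.1),rust2=(426.7,253),grey=(230.3,220.4),pink=(232,263),lg=(302,217),rg=(341.4,215.4),pad=(321,247.4),tape=(228,175),wt=(391,178)).items(): print(n,np.round(atz(T,px,0.01),3))
for n in("rust_stone","grey_stone"):
  for r in cams.trace(T,n):
    c,wh,a=cv2.minAreaRect(np.argwhere(r["mask"])[:,::-1].astype(np.float32)); print(n,r["pixel"],r["confidence"],c,wh,a,r["mask"].sum())
R,t,f=cam(W); s=bot.sense(); Rt,_=cv2.Rodrigues(s["eef_rot"])
print("cam in tool",Rt.T@(-R.T@t-s["tcp_pos"]),"\n",np.round(R@Rt,3),f, "\ntool\n",np.round(Rt,3))
E
```

```text
frame [ 0.577 -0.013  0.01 ]
rust [ 0.526 -0.29   0.01 ]
rust2 [ 0.423 -0.351  0.01 ]
grey [0.543 0.274 0.01 ]
pink [0.407 0.27  0.01 ]
lg [0.548 0.044 0.01 ]
rg [ 0.55  -0.083  0.01 ]
pad [ 0.449 -0.015  0.01 ]
tape [0.69 0.28 0.01]
wt [ 0.666 -0.246  0.01 ]
rust_stone [424.5, 253.6] 0.66 (425.300048828125, 254.9000244140625) (22.807893753051758, 13.86362075805664) 26.56505012512207 269
rust_stone [405.9, 218.3] 0.62 (407.0270080566406, 220.16220092773438) (18.41268539428711, 28.605422973632812) 80.53767395019531 449
grey_stone [233.9, 265.9] 0.93 (232.3599853515625, 267.52001953125) (25.45584487915039, 21.778892517089844) 81.8698959350586 461
grey_stone [226.3, 223.2] 0.82 (229.1216278076172, 221.729736328125) (26.468236923217773, 22.35826301574707) 80.53767395019531 491
grey_stone [320.0, 242.5] 0.54 (321.92572021484375, 241.2574462890625) (12.835980415344238, 56.31911087036133) 84.2894058227539 522
cam in tool [ 0.00016148 -0.07024018 -0.14276223] 
 [[ 1.    -0.     0.001]
 [ 0.001  0.962 -0.274]
 [-0.001  0.274  0.962]] 359.12531402635017 
tool
 [[ 0.366 -0.931 -0.   ]
 [-0.931 -0.366 -0.   ]
 [ 0.     0.    -1.   ]]
```

>>> send_rows(
  targets=[
    {"translation": [1,1,0.3],"spin": 1,"hand": 85},
    {"translation": [2,2,0.5],"spin": 2,"hand": 85},
    {"translation": [2.8,2.8,0.5],"spin": 3,"hand": 85},
    {"translation": [3.5,3.5,0.5],"spin": 4,"hand": 85},
    {"translation": [4.2,4.2,0.5],"spin": 5,"hand": 85},
  ],
)

```text
t: 1.82
tcp_pos: [0.4403, -0.3376, 0.2611]
eef_rot: [3.101, -0.497, 0.001]
ft_force: [0.8, -1.6, 0.4]
grip_width: 0.085
```

>>> send_rows(
  targets=[
    {"translation": [0.7,0.8,0],"spin": 1,"hand": 85},
    {"translation": [0.8,0.9,0],"spin": 1.85,"hand": 85},
    {"translation": [0.8,0.9,0],"spin": 1.85,"hand": 85},
    {"translation": [0.8,0.9,0],"spin": 1.85,"hand": 85},
  ],
)

```text
t: 2.33
tcp_pos: [0.4879, -0.2841, 0.2611]
eef_rot: [3.141, 0.003, 0.001]
ft_force: [0.7, 0.1, -0.2]
grip_width: 0.0853
```

```bash
cat >> h.py <<'E'
def yaw():
    s=bot.sense(); Rt,_=cv2.Rodrigues(s["eef_rot"]); return np.degrees(np.arctan2(Rt[1,0],Rt[0,0]))
E
python3 - <<'E'
from h import *
W=cams.get_image("wrist"); save(W,"w1"); s=bot.sense(); print(s["tcp_pos"],yaw(),s["qpos"],s["qvel"])
np.save("w1.npy",W,allow_pickle=True)
for n in["rust_stone"]:
  print([(np.round(r["pixel"],1).tolist(),round(r["confidence"],2),np.round(atz(W,r["pixel"],0),4)) for r in cams.mark_of(W,n)])
E
```

```text
[ 0.48772022 -0.28436378  0.26115079] 0.10510769470949999 [-5.27792425e-01  2.35589330e-01 -8.22773763e-02  1.25193200e+00
 -1.16542851e-04  1.04116961e+00] [-0.00680445 -0.00011235  0.00049806 -0.0010167   0.00160151 -0.00612274]
[([260.3, 210.0], 0.73, array([ 0.4155, -0.3447,  0.    ])), ([353.8, 160.6], 0.66, array([ 0.5244, -0.2855,  0.    ]))]
```

View pics/w1.png

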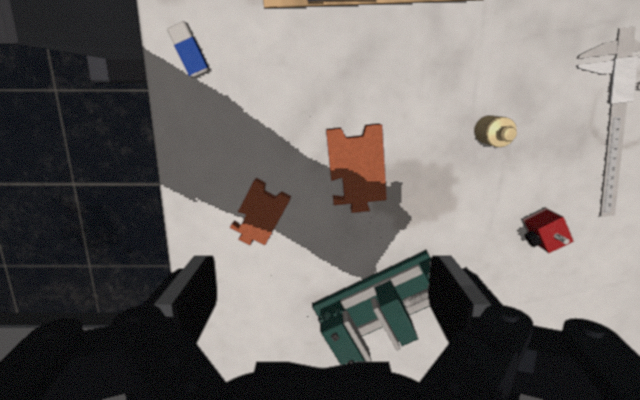

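The wrist view shows the large rust stone at (358,165): notch toward +y, tab toward -y, socket on its -x side. The small twin is at (262,212), and the weight at (497,131) is well clear. I'll take a closer view and fit the outline.

>>> send_rows(
  targets=[
    {"translation": [0.3,0,-0.8],"spin": 0,"hand": 85},
    {"translation": [0.6,0,-1.7],"spin": 0,"hand": 85},
    {"translation": [0.6,0,-1.7],"spin": 0,"hand": 85},
    {"translation": [0.6,0,-1.7],"spin": 0,"hand": 85},
  ],
)

```text
t: 2.92
tcp_pos: [0.5234, -0.2853, 0.1604]
eef_rot: [3.141, 0.001, 0.002]
ft_force: [0.1, -0.5, 0.2]
grip_width: 0.0849
```

```bash
cat >> h.py <<'E'
from scipy.optimize import minimize
def dove(n=8,h=11,d=11): # outline of a tab, from neck to head, along +u
    return [(0,-n),(d,-h),(d,h),(0,n)]
RUST=np.array([(-42,-30)]+[(24-8,-30),(24-11,-19),(24+11,-19),(24+8,-30)]+[(42,-30)]+[(42+u,v) for u,v in dove()]+[(42,30),(-42,30),(-42,9),(-33,9),(-33,-9),(-42,-9)])/1e3
GREY=np.array([(-42,-30),(42,-30)]+[(42-u,v) for u,v in dove()]+[(42,30)]+[(24+8,30),(24+11,41),(24-11,41),(24-8,30)]+[(-42,30),(-42,9),(-33,9),(-33,-9),(-42,-9)])/1e3
K=3
def render(p,poly,x,y,a,z0):
    m=np.zeros((400*K,640*K),np.uint8); c,s=np.cos(a),np.sin(a)
    for z,q in((.0025,1),(.008,1),(.014,1),(.02,1)):
        pts=[proj(p,(x+c*u-s*v,y+s*u+c*v,z0+z)) for u,v in poly]
        cv2.fillPoly(m,[np.round((np.array(pts)+.5)*K*16).astype(np.int32)],1,shift=4)
    return m>0
def fit(views,poly,g,z0=0.,freez=False):
    ms=[cv2.resize(m.astype(np.float32),None,fx=K,fy=K,interpolation=cv2.INTER_LINEAR)>.5 for _,m in views]
    def cost(v):
        tot=0
        for (p,_),m in zip(views,ms):
            r=render(p,poly,v[0]/1e3,v[1]/1e3,v[2]/50,z0+(v[3]/1e3 if freez else 0)); tot+=1-(r&m).sum()/(r|m).sum()
        return tot/len(ms)
    v0=[g[0]*1e3,g[1]*1e3,g[2]*50]+([0] if freez else [])
    best=None
    for step in(6,1.5):
        sim=np.array([v0]+[np.array(v0)+np.eye(len(v0))[i]*step for i in range(len(v0))])
        o=minimize(cost,v0,method="Nelder-Mead",options=dict(initial_simplex=sim,xatol=.03,fatol=1e-5,maxiter=120)); v0=o.x
    v=o.x; return v[0]/1e3,v[1]/1e3,v[2]/50,(v[3]/1e3 if freez else z0),1-o.fun
def blob(p,cond,seed):
    n,l=cv2.connectedComponents(cond.astype(np.uint8)); ys,xs=np.nonzero(cond)
    i=np.argmin((xs-seed[0])**2+(ys-seed[1])**2); m=l==l[ys[i],xs[i]]
    return m
def rustmask(p):
    h=cv2.cvtColor(p["color"],cv2.COLOR_RGB2HSV).astype(int)
    return ((h[...,0]<14)|(h[...,0]>174))&(h[...,1]>120)&(h[...,2]>50)
E
python3 - <<'E'
from h import *
W1=np.load("w1.npy",allow_pickle=True).item()
W=cams.get_image("wrist"); np.save("w2.npy",W,allow_pickle=True)
s=bot.sense();print(s["tcp_pos"],yaw())
v=[]
for p in(W1,W):
  m=blob(p,rustmask(p),proj(p,(.527,-.285,.02))); v.append((p,m)); print(m.sum())
im=W["color"].copy()
r=fit(v,RUST,(.527,-.285,-np.pi/2),0,True); print(np.round(r,4),np.degrees(r[2]))
r2=fit(v[1:],RUST,r[:3]); print(np.round(r2,4),np.degrees(r2[2]))
rr=cv2.resize(render(W,RUST,*r2[:3],0).astype(np.uint8),(640,400))
c,_=cv2.findContours(rr,0,2); cv2.drawContours(im,c,-1,(0,255,0),1)
c,_=cv2.findContours(v[1][1].astype(np.uint8),0,2); cv2.drawContours(im,c,-1,(0,0,255),1)
W["color"]=im; save(W,"w2")
print([(r["pixel"],r["confidence"],atz(W,r["pixel"],0)) for r in cams.mark_of(cams.get_image("wrist"),"rust_stone")])
E
```

```text
[ 0.52402066 -0.2855472   0.1613259 ] 0.033713924391262154
3742
6664
[ 0.5263 -0.2903 -1.4578 -0.0107  0.9269] -83.5247347279049
[ 0.5266 -0.2882 -1.4607  0.      0.8918] -83.69405585960928
[([200.5, 240.2], 0.65, array([ 0.41360666, -0.34218902,  0.        ])), ([322.9, 180.6], 0.59, array([ 0.5247058 , -0.28658445,  0.        ])), ([500.0, 138.3], 0.51, array([ 0.67314075, -0.25010815,  0.        ]))]
```

View pics/w2.png

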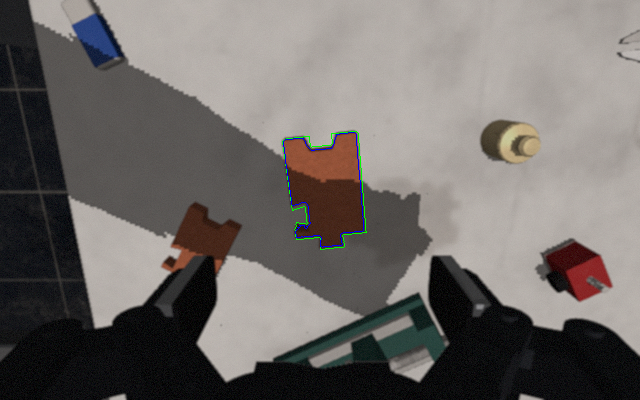

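The fit lands well on the stone: centre about (0.5265,-0.2885), stone x at -83.6°. Next I'll descend astride it and find the fingertip height at that opening by lightly touching the bench.

>>> send_rows(
  targets=[
    {"translation": [0.03,0.02,-0.5],"spin": 0.65,"hand": 70},
    {"translation": [0.03,0.02,-1.2],"spin": 0.65,"hand": 70},
    {"translation": [0.03,0.02,-1.9],"spin": 0.65,"hand": 70},
    {"translation": [0.03,0.02,-2.3],"spin": 0.65,"hand": 70},
    {"translation": [0.03,0.02,-2.3],"spin": 0.65,"hand": 70},
  ],
)

```text
t: 3.7
tcp_pos: [0.5254, -0.2841, 0.0233]
eef_rot: [3.135, 0.179, 0.004]
ft_force: [-0.7, 0.0, 1.4]
grip_width: 0.0697
```

>>> send_rows(
  targets=[
    {"translation": [0,0,-0.1],"spin": 0,"hand": 70},
    {"translation": [0,0,-0.15],"spin": 0,"hand": 70},
  ],
)

```text
t: 3.95
tcp_pos: [0.5263, -0.2847, 0.0156]
eef_rot: [3.134, 0.179, 0.007]
ft_force: [-0.4, -0.2, 0.6]
grip_width: 0.0701
```

```bash
python3 - <<'E'
from h import *
W=cams.get_image("wrist"); save(W,"w3",(140,120,500,400),2)
s=bot.sense();print(s["tcp_pos"],yaw(),s["grip_width"],s["ft_force"])
E
```

```text
[ 0.52598001 -0.28441222  0.01505867] 6.533851592529656 0.06971309059432382 [-0.2988046   0.65411677 -0.01035238]
```

View pics/w3.png

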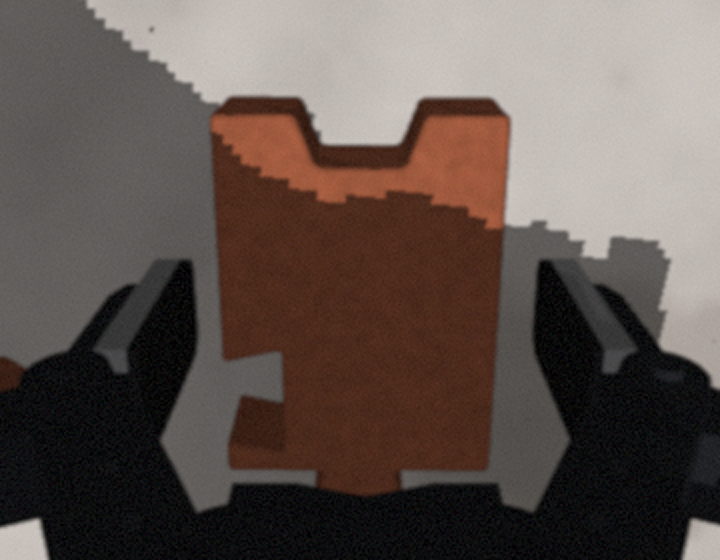

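The stone sits centred and aligned between the fingers, with its edges at x 212..508 and the fingers at 195 and 538 in the crop. I'll keep lowering until the tips touch the bench.

>>> send_rows(
  targets=[
    {"translation": [0,0,-0.05],"spin": 0,"hand": 70},
    {"translation": [0,0,-0.1],"spin": 0,"hand": 70},
    {"translation": [0,0,-0.15],"spin": 0,"hand": 70},
  ],
)

```text
t: 4.38
tcp_pos: [0.526, -0.2845, 0.0059]
eef_rot: [3.134, 0.179, 0.006]
ft_force: [0.8, -0.5, -0.1]
grip_width: 0.07
```

>>> send_rows(
  targets=[
    {"translation": [0,0,-0.04],"spin": 0,"hand": 70},
    {"translation": [0,0,-0.08],"spin": 0,"hand": 70},
  ],
)

```text
t: 4.62
tcp_pos: [0.5259, -0.2844, 0.0009]
eef_rot: [3.134, 0.179, 0.006]
ft_force: [-0.6, 0.4, -0.2]
grip_width: 0.0701
```

>>> send_rows(
  targets=[
    {"translation": [0,0,-0.03],"spin": 0,"hand": 70},
    {"translation": [0,0,-0.06],"spin": 0,"hand": 70},
  ],
)

```text
t: 4.88
tcp_pos: [0.5259, -0.2844, -0.0029]
eef_rot: [3.134, 0.179, 0.006]
ft_force: [0.2, -1.1, -0.4]
grip_width: 0.0697
```

>>> send_rows(
  targets=[
    {"translation": [0,0,-0.03],"spin": 0,"hand": 70},
    {"translation": [0,0,-0.06],"spin": 0,"hand": 70},
  ],
)

```text
t: 5.12
tcp_pos: [0.5259, -0.2844, -0.0066]
eef_rot: [3.134, 0.179, 0.006]
ft_force: [0.2, -0.2, 0.0]
grip_width: 0.0699
```

>>> send_rows(
  targets=[
    {"translation": [0,0,-0.03],"spin": 0,"hand": 70},
  ],
)

```text
t: 5.25
tcp_pos: [0.526, -0.2845, -0.0077]
eef_rot: [3.134, 0.179, 0.006]
ft_force: [-4.7, 3.4, 18.8]
grip_width: 0.0701
```

>>> send_rows(
  targets=[
    {"translation": [0,0,-0.03],"spin": 0,"hand": 70},
  ],
)

```text
t: 5.38
tcp_pos: [0.526, -0.2845, -0.0078]
eef_rot: [3.134, 0.178, 0.006]
ft_force: [-6.2, 4.7, 24.6]
grip_width: 0.07
```

Contact came at TCP z = -7.7 mm, so the tips sit 7.7 mm above the TCP at 70 mm opening. I'll raise and grip just the stone's upper 9 mm or so, which keeps the fingers out of the gap.

>>> send_rows(
  targets=[
    {"translation": [0,0,0.23],"spin": 0,"hand": 70},
    {"translation": [0,0,0.23],"spin": 0,"hand": 50},
    {"translation": [0,0,0.23],"spin": 0,"hand": 50},
    {"translation": [0,0,0.23],"spin": 0,"hand": 50},
    {"translation": [0,0,0.23],"spin": 0,"hand": 50},
  ],
)

```text
t: 6.0
tcp_pos: [0.5269, -0.2853, 0.0084]
eef_rot: [3.132, 0.178, 0.009]
ft_force: [-6.1, 2.6, 19.9]
grip_width: 0.0584
```

>>> send_rows(
  targets=[
    {"translation": [0,0,0],"spin": 0,"hand": 50},
    {"translation": [0,0,0.3],"spin": 0,"hand": 50},
    {"translation": [0,0,0.8],"spin": 0,"hand": 50},
    {"translation": [0,0,1.5],"spin": 0,"hand": 50},
  ],
)

```text
t: 6.5
tcp_pos: [0.5259, -0.2846, 0.0986]
eef_rot: [3.134, 0.178, 0.006]
ft_force: [0.7, 0.0, -3.7]
grip_width: 0.0576
```

>>> send_rows(
  targets=[
    {"translation": [0.1,0.2,0.9],"spin": 0.8,"hand": 50},
    {"translation": [0.3,0.9,1.5],"spin": 1.7,"hand": 50},
    {"translation": [0.5,1.6,2.0],"spin": 2.6,"hand": 50},
    {"translation": [0.7,2.4,2.5],"spin": 3.5,"hand": 50},
    {"translation": [0.9,3.1,3.0],"spin": 4.4,"hand": 50},
  ],
)

```text
t: 7.12
tcp_pos: [0.5797, -0.097, 0.2802]
eef_rot: [2.837, 1.347, 0.007]
ft_force: [1.1, 0.3, -4.0]
grip_width: 0.0575
```

>>> send_rows(
  targets=[
    {"translation": [0.2,0.7,0.2],"spin": 1,"hand": 50},
    {"translation": [0.3,1.4,0.4],"spin": 2,"hand": 50},
    {"translation": [0.3,1.5,0.4],"spin": 3,"hand": 50},
    {"translation": [0.3,1.5,0.4],"spin": 3.9,"hand": 50},
    {"translation": [0.3,1.5,0.4],"spin": 3.9,"hand": 50},
  ],
)

```text
t: 7.75
tcp_pos: [0.5974, -0.0067, 0.3045]
eef_rot: [-2.226, -2.216, -0.007]
ft_force: [-0.1, -0.2, -3.3]
grip_width: 0.0576
```

```bash
python3 - <<'E'
from h import *
W=cams.get_image("wrist"); np.save("w4.npy",W,allow_pickle=True); save(W,"w4",None,1.25)
s=bot.sense();print(s["tcp_pos"],yaw(),s["grip_width"],s["ft_force"],s["qpos"])
T=cams.get_image("top"); S=cams.get_image("scene"); np.save("s4.npy",S,allow_pickle=True)
for n in("left_gap","right_gap","fence_pad","setting_frame"):
  for k,p,z in(("W",W,.006),("T",T,.006),("S",S,.006)):
    z={"fence_pad":.021,"setting_frame":0}.get(n,.006)
    print(n,k,[(np.round(r["pixel"],1).tolist(),round(r["confidence"],2),np.round(atz(p,r["pixel"],z),4)) for r in cams.mark_of(p,n)[:2]])
E
```

```text
[ 0.59750091 -0.00689862  0.30440838] 89.64426491875628 0.05780811334742391 [-0.10729858 -0.19426292 -3.71082141] [-0.01360562  0.29034561  0.08631911  1.36399984  0.00372057 -0.00738654]
left_gap W [([365.2, 105.3], 0.84, array([0.5408, 0.0464, 0.006 ])), ([315.6, 123.1], 0.26, array([ 0.5614, -0.0128,  0.006 ]))]
left_gap T []
left_gap S [([300.7, 226.8], 0.91, array([0.5443, 0.0532, 0.006 ]))]
right_gap W [([264.6, 108.4], 0.85, array([ 0.5439, -0.0734,  0.006 ]))]
right_gap T [([339.2, 214.3], 0.75, array([ 0.5538, -0.076 ,  0.006 ]))]
right_gap S []
fence_pad W [([309.4, 14.1], 0.89, array([ 0.445 , -0.0182,  0.021 ]))]
fence_pad T []
fence_pad S [([352.2, 241.6], 0.79, array([ 0.4338, -0.0124,  0.021 ]))]
setting_frame W [([317.0, 122.0], 0.71, array([ 0.5605, -0.0112,  0.    ]))]
setting_frame T []
setting_frame S [([321.4, 216.1], 0.58, array([ 0.5501, -0.0075,  0.    ]))]
```

View pics/w4.png

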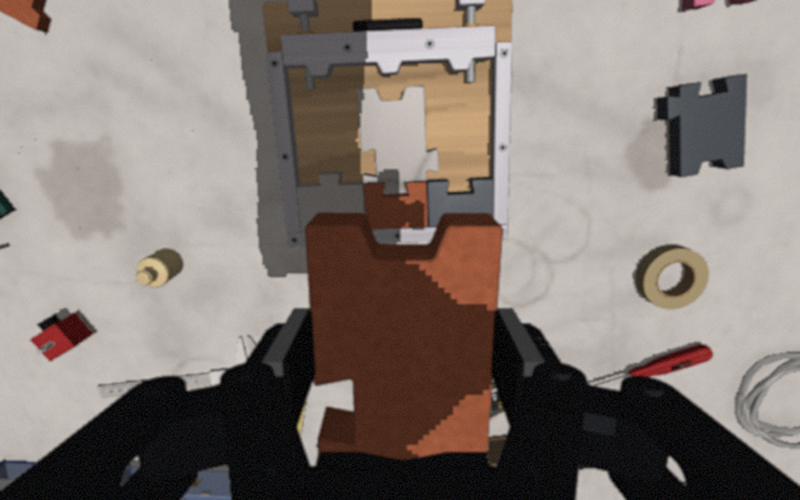

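The held rust stone is level and turned the right way: notch toward the fence, tab away, socket on the -y side. The gaps show at about (465,130) and (325,130) in the scaled picture. I'll take a slightly closer second view for an accurate frame pose.

>>> send_rows(
  targets=[
    {"translation": [0.25,0,-0.5],"spin": 0,"hand": 50},
    {"translation": [0.5,0,-1.1],"spin": 0,"hand": 50},
    {"translation": [0.5,0,-1.1],"spin": 0,"hand": 50},
    {"translation": [0.5,0,-1.1],"spin": 0,"hand": 50},
  ],
)

```text
t: 9.0
tcp_pos: [0.6277, -0.0069, 0.2391]
eef_rot: [-2.225, -2.217, -0.008]
ft_force: [-0.3, -0.4, -3.5]
grip_width: 0.0576
```

```bash
python3 - <<'E'
from h import *
W=cams.get_image("wrist"); np.save("w5.npy",W,allow_pickle=True); 
s=bot.sense();print(s["tcp_pos"],yaw(),s["grip_width"])
for n in("left_gap","right_gap","fence_pad","setting_frame"):
    z={"fence_pad":.021,"setting_frame":0}.get(n,.006)
    print(n,[(np.round(r["pixel"],1).tolist(),round(r["confidence"],2),np.round(atz(W,r["pixel"],z),4)) for r in cams.mark_of(W,n)[:1]])
save(W,"w5",(190,0,440,190),3)
E
```

```text
[ 0.62810178 -0.00695392  0.23980857] 89.8007171888847 0.057467452500291075
left_gap [([371.5, 75.9], 0.84, array([0.541 , 0.0436, 0.006 ]))]
right_gap []
fence_pad []
setting_frame [([313.9, 93.2], 0.8, array([ 0.5573, -0.0138,  0.    ]))]
```

View pics/w5.png

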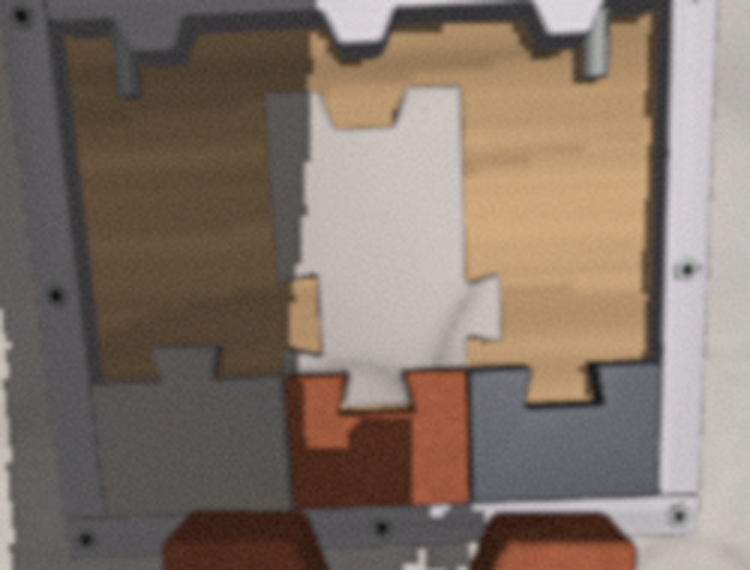

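```bash
python3 - <<'E'
from h import *
W=np.load("w5.npy",allow_pickle=True).item()
P=dict(ML=(267,93),MR=(461,87),JR=(468,370),JL=(288,376),wa=(467,369),wb=(527,366),wc=(603,363),wd=(660,360),fR=(470,500),fL=(290,508),tabtip1=(500,277),tabtip2=(500,340),sock1=(527,404),sock2=(602,404),lj=(94,384), R1=(97,506),gR1=(655,20),gR2=(660,360),gL1=(55,25))
Q={}
for k,v in P.items():
  v=((v[0]+.5)/3-.5+190,(v[1]+.5)/3-.5); Q[k]=atz(W,v,.026); print(k,np.round(Q[k][:2]*1e3,1))
def ang(a,b,off=0): d=Q[b]-Q[a]; return np.degrees(np.arctan2(d[1],d[0]))+off
print("yaw: M end",ang("ML","MR",-90),"far wall",ang("wa","wd",-90),ang("lj","wd",-90),"side",ang("MR","JR"),ang("ML","JL"),"far",ang("fL","fR",-90))
# held stone: notch end corners & fit in image
m=blob(W,rustmask(W),(320,300)); print(m.sum())
z0=.2398+.0-.006-.0
s=(.6281+.004,-.007,np.radians(0))
for z in(.23,.235): 
  r=fit([(W,m)],RUST,s,z); print(z,np.round(r,4),np.degrees(r[2]))
E
```

```text
ML [502.7 -44.8]
MR [501.2  13.9]
JR [585.3  17.3]
JL [587.  -41.1]
wa [585.   16.9]
wb [584.1  36.4]
wc [583.2  61. ]
wd [582.3  79.4]
fR [628.1  18.6]
fL [630.6 -41.8]
tabtip1 [556.4  27. ]
tabtip2 [575.9  27.4]
sock1 [596.3  36.7]
sock2 [596.4  61.3]
lj [ 589.3 -104.2]
R1 [ 629.6 -106.4]
gR1 [483.   71.5]
gR2 [582.3  79.4]
gL1 [ 484.  -107.3]
yaw: M end 1.4867358407080928 far wall 2.4227618252278518 2.1847525294711403 side 2.2985885232022247 2.530407188993952 far 2.3530999918004056
25548
0.23 [ 0.6316 -0.0065 -0.0054  0.23    0.8941] -0.3073346687405004
0.235 [ 0.63   -0.0064 -0.0233  0.235   0.8343] -1.3373572852397098
```

The frame's yaw is about +2.3°. The left gap origin comes to about (0.5415, 0.0472), and the middle stone measures 84 x 59 mm, which agrees with the text. The in-hand stone centre is about 3.7 mm ahead of the TCP, with its underside 8.5 mm below the TCP. Now I'll hover over the gap.

>>> send_rows(
  targets=[
    {"translation": [-0.8,0.5,-0.3],"spin": 0.25,"hand": 50},
    {"translation": [-1.52,0.9,-1.0],"spin": 0.25,"hand": 50},
    {"translation": [-1.52,0.9,-2.0],"spin": 0.25,"hand": 50},
    {"translation": [-1.52,0.9,-2.85],"spin": 0.25,"hand": 50},
    {"translation": [-1.52,0.9,-2.85],"spin": 0.25,"hand": 50},
  ],
)

```text
t: 9.88
tcp_pos: [0.5332, 0.0468, 0.066]
eef_rot: [-2.174, -2.263, -0.001]
ft_force: [-1.0, -0.3, -2.4]
grip_width: 0.0578
```

```bash
python3 - <<'E'
from h import *
W=cams.get_image("wrist"); np.save("w6.npy",W,allow_pickle=True)
s=bot.sense();print(s["tcp_pos"],yaw(),s["grip_width"],s["ft_force"])
save(W,"w6",(150,100,500,340),2)
E
```

```text
[0.53586293 0.04695386 0.06857447] 92.30246592163219 0.058062380872260046 [ 1.21748212  0.08550743 -2.40432531]
```

View pics/w6.png

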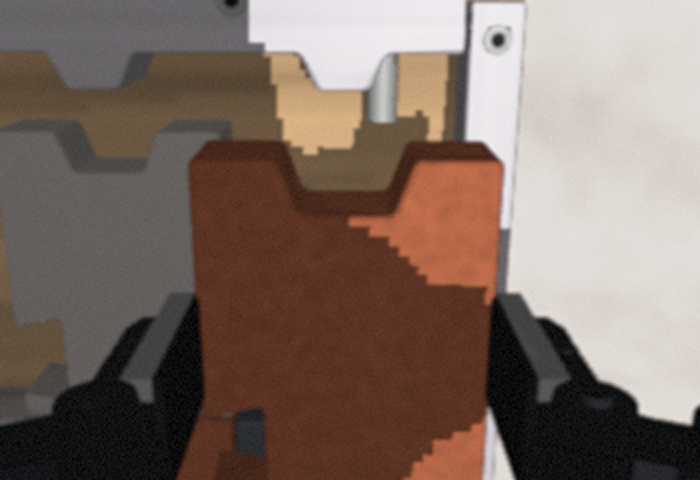

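```bash
python3 - <<'E'
from h import *
W=np.load("w6.npy",allow_pickle=True).item()
g=lambda u,v,z:np.round(atz(W,((u+.5)/2-.5+150,(v+.5)/2-.5+100),z)*1e3,1)
print("M top corner",g(228,137,.026),"M bottom corner",g(229,122,.0085),"rail in",g(469,10,.026),g(467,120,.026),g(469,10,.032),g(467,120,.032))
print("stone top corners",g(190,161,.079),g(502,161,.079),"bottom",g(203,143,.0625),g(490,143,.0625))
a=np.radians(2.3);f=np.array([544.05,-13.7]);R=np.array([[np.cos(a),-np.sin(a)],[np.sin(a),np.cos(a)]])
print("pred M corner",f+R@[-42,30],"gap outer",f+R@[-42,93])
save(W,"w6b",(150,140,290,200),5)
E
```

```text
M top corner [501.8  15.7  26. ] M bottom corner [501.   13.3   8.5] rail in [467.6  75.2  26. ] [494.9  77.1  26. ] [467.5  74.2  32. ] [493.9  76.   32. ]
stone top corners [495.9  16.8  79. ] [493.6  74.6  79. ] bottom [495.9  16.1  62.5] [493.5  75.6  62.5]
pred M corner [500.87988163  14.59029657] gap outer [498.3515787   77.53954346]
```

View pics/w6b.png

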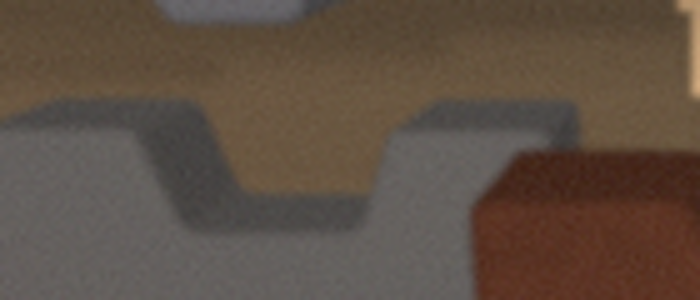

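```bash
python3 - <<'E'
from h import *
L=lambda n:np.load(n,allow_pickle=True).item()
def rel(p,uv,z,tcp,yawx):
    a=np.radians(yawx); d=(atz(p,uv,z)[:2]-tcp)*1e3; return np.round([d@[np.cos(a),np.sin(a)],d@[-np.sin(a),np.cos(a)]],1)
c=lambda u,v,s,ox,oy:((u+.5)/s-.5+ox,(v+.5)/s-.5+oy)
W=L("w6.npy"); t=np.array([.53586,.04695])
for uv in((190,161),(502,161)): print("w6",rel(W,c(*uv,2,150,100),.0800,t,2.3))
for uv in((545,130),): print("w6 M",rel(W,c(*uv,5,150,140),.026,t,2.3), atz(W,c(*uv,5,150,140),.026))
W=L("w4.npy"); t=np.array([.5975,-.0069])
for uv in((308,224),(501,224)): print("w4",rel(W,c(*uv,1.25,0,0),.3044-.0084+.02,t,-.36))
W=L("w5.npy"); t=np.array([.6281,-.00695])
for uv in((165,545),(634,545)): print("w5",rel(W,c(*uv,3,190,0),.2398-.0084+.02,t,-.2))
# tcp in camera: consistency of extrinsics; project TCP
for n,tc in(("w6.npy",(.53586,.04695,.06857)),("w5.npy",(.6281,-.00695,.2398)),("w2.npy",(.524,-.28555,.1613))):
    W=L(n);R,tv,f=cam(W);print(n,np.round((R@np.array(tc)+tv)*1e3,1))
E
```

```text
w6 [-41.4 -28.3]
w6 [-41.4  29.1]
w6 M [-36.7 -32.4] [0.50049707 0.01307702 0.026     ]
w4 [-38.8 -28. ]
w4 [-38.8  29.7]
w5 [-38.5 -28.6]
w5 [-38.5  29.6]
w6.npy [ -0.2  30.3 154.4]
w5.npy [ -0.3  27.7 155.5]
w2.npy [ -0.   28.5 155.6]
```

The apparent mismatch was only the arm still settling. The corrected measurements agree on a target TCP of about (0.5370, 0.0462).

>>> send_rows(
  targets=[
    {"translation": [0,0,0],"spin": 0,"hand": 50},
    {"translation": [0,0,0],"spin": 0,"hand": 50},
  ],
)

```text
t: 10.18
tcp_pos: [0.538, 0.047, 0.0711]
eef_rot: [2.175, 2.264, 0.012]
ft_force: [-0.8, 0.0, -3.3]
grip_width: 0.0576
```

>>> send_rows(
  targets=[
    {"translation": [-0.015,-0.013,-0.2],"spin": 0,"hand": 50},
    {"translation": [-0.015,-0.013,-0.45],"spin": 0,"hand": 50},
    {"translation": [-0.015,-0.013,-0.5],"spin": 0,"hand": 50},
    {"translation": [-0.015,-0.013,-0.5],"spin": 0,"hand": 50},
  ],
)

```text
t: 10.68
tcp_pos: [0.5364, 0.0462, 0.0403]
eef_rot: [2.176, 2.265, 0.01]
ft_force: [-0.8, 0.4, -2.4]
grip_width: 0.0578
```

>>> send_rows(
  targets=[
    {"translation": [0.008,0,-0.08],"spin": 0,"hand": 50},
    {"translation": [0.008,0,-0.16],"spin": 0,"hand": 50},
    {"translation": [0.008,0,-0.2],"spin": 0,"hand": 50},
  ],
)

```text
t: 11.05
tcp_pos: [0.5367, 0.0462, 0.0279]
eef_rot: [2.176, 2.265, 0.009]
ft_force: [-0.0, 0.0, -3.5]
grip_width: 0.0578
```

>>> send_rows(
  targets=[
    {"translation": [0,0,-0.04],"spin": 0,"hand": 50},
    {"translation": [0,0,-0.07],"spin": 0,"hand": 50},
    {"translation": [0,0,-0.07],"spin": 0,"hand": 50},
  ],
)

```text
t: 11.42
tcp_pos: [0.5367, 0.0462, 0.0236]
eef_rot: [2.176, 2.265, 0.009]
ft_force: [-0.8, 0.4, -3.6]
grip_width: 0.0575
```

>>> send_rows(
  targets=[
    {"translation": [0,0,0],"spin": 0,"hand": 70},
    {"translation": [0,0,0],"spin": 0,"hand": 75},
    {"translation": [0,0,0.1],"spin": 0,"hand": 80},
    {"translation": [0,0,0.8],"spin": 0,"hand": 85},
    {"translation": [0,0,1.5],"spin": 0,"hand": 85},
  ],
)

```text
t: 12.05
tcp_pos: [0.5363, 0.0461, 0.1148]
eef_rot: [2.176, 2.265, 0.009]
ft_force: [0.3, 0.5, -0.6]
grip_width: 0.0847
```

>>> send_rows(
  targets=[
    {"translation": [0.7,0.2,0.5],"spin": 0,"hand": 85},
    {"translation": [0.7,0.2,1.3],"spin": 0,"hand": 85},
    {"translation": [0.7,0.2,1.7],"spin": 0,"hand": 85},
    {"translation": [0.7,0.2,1.7],"spin": 0,"hand": 85},
  ],
)

```text
t: 12.55
tcp_pos: [0.58, 0.0583, 0.2196]
eef_rot: [2.174, 2.263, 0.014]
ft_force: [-0.4, -0.1, -0.2]
grip_width: 0.0851
```

```bash
python3 - <<'E'
from h import *
W=cams.get_image("wrist"); np.save("w7.npy",W,allow_pickle=True)
s=bot.sense();print(s["tcp_pos"],yaw(),s["grip_width"],s["ft_force"])
save(W,"w7",(160,0,480,230),2.5)
E
```

```text
[0.5789342  0.05821163 0.21776347] 92.29304746035538 0.0847464424273427 [-1.06933464 -0.19917682 -0.58670227]
```

View pics/w7.png

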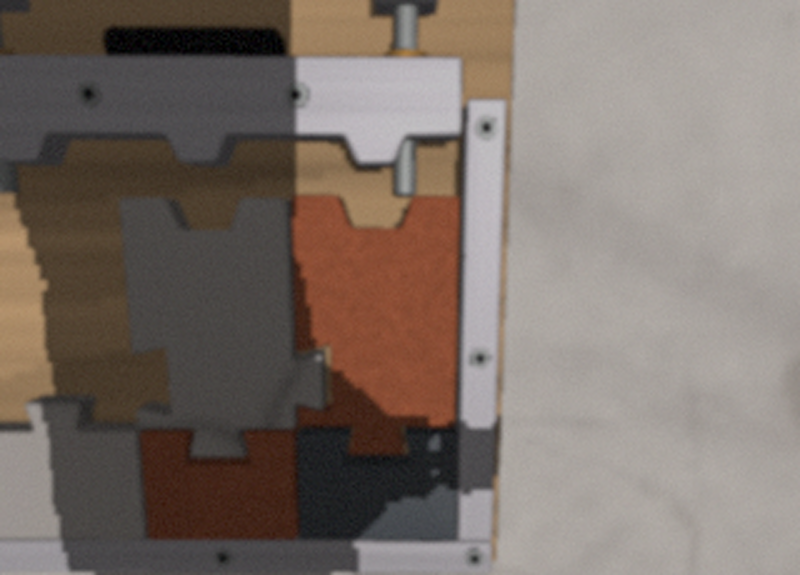

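The rust stone is seated flush: its near end lines up with the middle stone, the tab sits in the far socket, and the middle stone's tab is in its socket. The fence still stands open. Now the grey stone.

>>> send_rows(
  targets=[
    {"translation": [-0.1,0.9,0],"spin": 0,"hand": 85},
    {"translation": [-0.3,1.8,0],"spin": 0,"hand": 85},
    {"translation": [-0.6,2.7,0],"spin": 0,"hand": 85},
    {"translation": [-0.6,3.5,0],"spin": 0,"hand": 85},
    {"translation": [-0.6,3.5,0],"spin": 0,"hand": 85},
  ],
)

```text
t: 13.22
tcp_pos: [0.5415, 0.2709, 0.2159]
eef_rot: [2.171, 2.27, 0.008]
ft_force: [0.0, -0.9, -0.5]
grip_width: 0.085
```

>>> send_rows(
  targets=[
    {"translation": [0,0,0],"spin": 0,"hand": 85},
    {"translation": [0,0,0],"spin": 0,"hand": 85},
  ],
)

```text
t: 13.48
tcp_pos: [0.5412, 0.2697, 0.2151]
eef_rot: [-2.173, -2.269, -0.006]
ft_force: [-0.3, 0.2, -0.3]
grip_width: 0.0849
```

```bash
cat > g.py <<'E'
from h import *
W=cams.get_image("wrist"); np.save("g1.npy",W,allow_pickle=True)
s=bot.sense();print(s["tcp_pos"],yaw(),s["grip_width"])
for r in cams.mark_of(W,"grey_stone"): print("mark",r["pixel"],r["confidence"],atz(W,r["pixel"],0))
for r in cams.trace(W,"grey_stone"):
  c=W["color"][r["mask"]].mean(0); print("trace",r["pixel"],r["confidence"],r["mask"].sum(),c,atz(W,r["pixel"],.02))
  if abs(c-c.mean()).max()<20 and r["mask"].sum()>1500:
    g=atz(W,r["pixel"],.02)
    for a in(np.pi,0):
      f=fit([(W,r["mask"])],GREY,(g[0],g[1],a)); print(np.round(f,4),np.degrees(f[2]))
E
python3 g.py
```

```text
[0.54144031 0.26966367 0.21542285] 92.46549585160218 0.08485077640257191
mark [332.2, 161.7] 0.98 [0.53652105 0.28065273 0.        ]
mark [330.0, 2.8] 0.83 [0.39270631 0.27127819 0.        ]
trace [330.7, 24.0] 0.76 3251 [167.9467856  110.97631498 131.03814211] [0.41349484 0.27242298 0.02      ]
trace [330.7, 161.2] 0.69 5303 [62.1118235  63.87233641 66.70526117] [0.53250076 0.27840831 0.02      ]
[0.5369 0.2807 3.3182 0.     0.9544] 190.12148725860877
[0.5367 0.2803 0.1776 0.     0.8672] 10.174113970344846
trace [43.1, 143.4] 0.42 28648 [107.91238481  96.18873918  89.31635716] [0.52727259 0.00889764 0.02      ]
[ 0.6023 -0.0104  3.2245  0.      0.2007] 184.7474381058246
[ 0.5987 -0.0147 -0.0924  0.      0.2091] -5.293871606767876
```

>>> send_rows(
  targets=[
    {"translation": [-0.01,0.195,-0.5],"spin": 0.77,"hand": 75},
    {"translation": [-0.01,0.195,-1.2],"spin": 0.77,"hand": 75},
    {"translation": [-0.01,0.195,-1.2],"spin": 0.77,"hand": 75},
    {"translation": [-0.01,0.195,-1.2],"spin": 0.77,"hand": 75},
  ],
)

```text
t: 14.12
tcp_pos: [0.5418, 0.2814, 0.1453]
eef_rot: [2.017, 2.408, 0.01]
ft_force: [0.4, 0.5, 0.1]
grip_width: 0.0751
```

```bash
cp g1.npy g0.npy; python3 g.py; python3 - <<'E'
from h import *
A,B=[np.load(n,allow_pickle=True).item() for n in("g0.npy","g1.npy")]
vs=[]
for p in(A,B):
  c=p["color"].astype(int); k=(c.max(2)<110)&(c.min(2)>35)&(c[...,2]>=c[...,0]-4); m=blob(p,cv2.morphologyEx(k.astype(np.uint8),cv2.MORPH_OPEN,np.ones((3,3))),proj(p,(.537,.281,.02))); vs.append((p,m)); print(m.sum())
f=fit(vs,GREY,(.537,.281,3.318),0,True); print(np.round(f,4),np.degrees(f[2]))
E
```

```text
[0.54228373 0.28174065 0.14583254] 100.12712158108867 0.07473848872502936
mark [319.5, 173.7] 0.59 [0.53561106 0.27893486 0.        ]
trace [343.3, 15.8] 0.98 3108 [159.93468468 105.07593308 123.6457529 ] [0.42097708 0.27508808 0.02      ]
trace [316.9, 175.8] 0.65 8060 [52.71923077 54.47394541 57.16191067] [0.53325124 0.27655545 0.02      ]
[0.5369 0.2807 3.3214 0.     0.9471] 190.30475371935486
[0.5369 0.2805 0.1802 0.     0.8601] 10.324296040320364
2949
2979
[ 0.5335  0.2877  3.6333 -0.0989  0.5744] 208.17518798228548
```

Both heights give the same pose: (0.5369, 0.2807) at 190.3°, which also confirms the stone's height. Now the grasp.

>>> send_rows(
  targets=[
    {"translation": [-0.025,-0.005,-0.7],"spin": 0,"hand": 74},
    {"translation": [-0.025,-0.005,-1.5],"spin": 0,"hand": 74},
    {"translation": [-0.025,-0.005,-2.1],"spin": 0,"hand": 74},
    {"translation": [-0.025,-0.005,-2.32],"spin": 0,"hand": 74},
    {"translation": [-0.025,-0.005,-2.32],"spin": 0,"hand": 74},
  ],
)

```text
t: 14.9
tcp_pos: [0.5412, 0.2818, 0.0072]
eef_rot: [2.016, 2.408, 0.013]
ft_force: [-0.2, -0.0, 0.1]
grip_width: 0.0742
```

>>> send_rows(
  targets=[
    {"translation": [0,0,0],"spin": 0,"hand": 74},
    {"translation": [0,0,0],"spin": 0,"hand": 50},
    {"translation": [0,0,0],"spin": 0,"hand": 50},
    {"translation": [0,0,0],"spin": 0,"hand": 50},
    {"translation": [0,0,0],"spin": 0,"hand": 50},
  ],
)

```text
t: 15.52
tcp_pos: [0.5428, 0.2824, 0.0097]
eef_rot: [2.015, 2.407, 0.018]
ft_force: [-1.5, -0.8, 8.7]
grip_width: 0.0576
```

>>> send_rows(
  targets=[
    {"translation": [0,0,0.3],"spin": 0,"hand": 50},
    {"translation": [0,0,1.0],"spin": -0.5,"hand": 50},
    {"translation": [0,-0.2,1.8],"spin": -1.5,"hand": 50},
    {"translation": [0,-0.6,2.6],"spin": -2.5,"hand": 50},
    {"translation": [-0.1,-1.2,3.2],"spin": -3.5,"hand": 50},
  ],
)

```text
t: 16.15
tcp_pos: [0.5377, 0.2106, 0.2055]
eef_rot: [2.645, 1.681, 0.021]
ft_force: [0.2, 0.3, -2.7]
grip_width: 0.0577
```

>>> send_rows(
  targets=[
    {"translation": [-0.1,-0.5,0.4],"spin": -1,"hand": 50},
    {"translation": [-0.2,-1.0,0.6],"spin": -2,"hand": 50},
    {"translation": [-0.3,-1.5,0.7],"spin": -3,"hand": 50},
    {"translation": [-0.4,-2.0,0.7],"spin": -4,"hand": 50},
    {"translation": [-0.5,-2.5,0.7],"spin": -5,"hand": 50},
  ],
)

```text
t: 16.77
tcp_pos: [0.5073, 0.0597, 0.2491]
eef_rot: [3.104, 0.396, 0.017]
ft_force: [-0.0, -0.2, -2.2]
grip_width: 0.0576
```

>>> send_rows(
  targets=[
    {"translation": [-0.1,-0.5,0],"spin": -1,"hand": 50},
    {"translation": [-0.3,-1.0,0],"spin": -2,"hand": 50},
    {"translation": [-0.5,-1.5,0],"spin": -3,"hand": 50},
    {"translation": [-0.7,-2.0,0],"spin": -4,"hand": 50},
    {"translation": [-0.75,-2.1,0],"spin": -5,"hand": 50},
  ],
)

```text
t: 17.4
tcp_pos: [0.4615, -0.0678, 0.2505]
eef_rot: [2.974, -0.963, 0.01]
ft_force: [-0.5, 0.4, -2.9]
grip_width: 0.0577
```

```bash
python3 - <<'E'
from h import *
s=bot.sense();print(s["tcp_pos"],yaw(),s["grip_width"],s["qpos"])
E
```

```text
[ 0.46146244 -0.06779619  0.25051978] -35.89754989687287 0.057655088024901144 [-0.13404504  0.05133298 -0.3219413   1.19416311 -0.01667148  2.06332476]
```

>>> send_rows(
  targets=[
    {"translation": [0,0,-0.1],"spin": -1,"hand": 50},
    {"translation": [0,0,-0.2],"spin": -2,"hand": 50},
    {"translation": [0,0,-0.2],"spin": -3,"hand": 50},
    {"translation": [0,0,-0.2],"spin": -4,"hand": 50},
    {"translation": [0,0,-0.2],"spin": -5,"hand": 50},
  ],
)

```text
t: 18.02
tcp_pos: [0.4614, -0.0678, 0.2399]
eef_rot: [2.281, -2.136, 0.0]
ft_force: [0.4, 0.3, -3.3]
grip_width: 0.0578
```

>>> send_rows(
  targets=[
    {"translation": [0,0,0],"spin": -0.2,"hand": 50},
    {"translation": [0,0,0],"spin": -0.2,"hand": 50},
    {"translation": [0,0,0],"spin": -0.2,"hand": 50},
  ],
)

```text
t: 18.4
tcp_pos: [0.4614, -0.0677, 0.2405]
eef_rot: [2.245, -2.175, 0.001]
ft_force: [0.6, 0.2, -2.8]
grip_width: 0.0574
```

```bash
python3 - <<'E'
from h import *
W=cams.get_image("wrist"); np.save("w8.npy",W,allow_pickle=True)
s=bot.sense();print(s["tcp_pos"],yaw(),s["grip_width"],s["qpos"][5])
for n in("left_gap","right_gap","setting_frame"):
    print(n,[(np.round(r["pixel"],1).tolist(),round(r["confidence"],2),np.round(atz(W,r["pixel"],.006),4)) for r in cams.mark_of(W,n)[:2]])
for n in("grey_stone",):
    print(n,[(np.round(r["pixel"],1).tolist(),round(r["confidence"],2),np.round(atz(W,r["pixel"],s["tcp_pos"][2]-.009),4)) for r in cams.mark_of(W,n)[:2]])
# clip to fit: image
save(W,"w8",(180,30,480,250),2.66)
E
```

```text
[ 0.46135453 -0.06770441  0.24031004] -88.19319557050488 0.05748070635154278 2.973535390183768
left_gap []
right_gap [([331.0, 78.6], 0.68, array([ 0.5451, -0.076 ,  0.006 ]))]
setting_frame [([323.2, 237.3], 0.74, array([ 0.3745, -0.0738,  0.006 ])), ([267.3, 62.7], 0.73, array([ 0.5579, -0.0129,  0.006 ]))]
grey_stone [([321.1, 240.4], 0.73, array([ 0.4678, -0.0669,  0.2313])), ([10.9, 214.7], 0.73, array([0.4763, 0.0703, 0.2313]))]
```

View pics/w8.png

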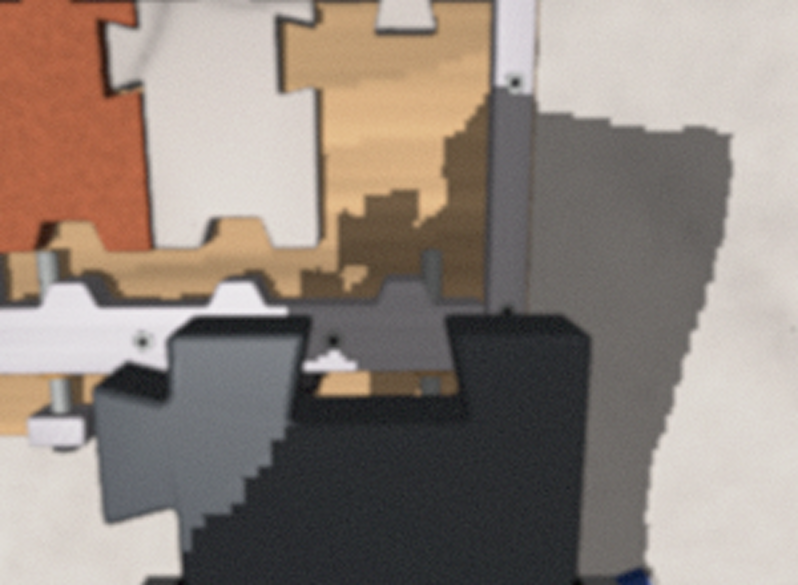

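The grey stone is held correctly: socket toward +x, tab toward +y. The right gap is visible between the middle stone's edge (crop x 318) and the rail (crop x 490). Now for the target numbers.

```bash
python3 - <<'E'
from h import *
W=np.load("w8.npy",allow_pickle=True).item(); k=2.66
t=np.array([.46135,-.0677]); a=np.radians(2.3); ex=np.array([np.cos(a),np.sin(a)]); ey=np.array([-ex[1],ex[0]])
def g(n,u,v,z):
    w=atz(W,((u+.5)/k-.5+180,(v+.5)/k-.5+30),z)[:2]; print(n,np.round(w*1e3,1),"frame-axes rel tcp",np.round([(w-t)@ex*1e3,(w-t)@ey*1e3],1))
for z in(.026,): 
  for n,u,v in(("ML",153,250),("MR",318,246),("MRs",318,120),("fartab l",377,30),("fartab r",436,31),("sock near",282,90),("sock far",278,20)): g(n,u,v,z)
for z in(.026,.030): g("rail",490,120,z);g("rail",489,246,z)
zt=.2403-.0092+.02
for n,u,v in(("stone L",168,338),("stone R",590,338),("socket l",305,335),("socket r",448,335),("stone Llow",182,540),("stone Rlow",578,540),("tab",105,522)): g(n,u,v,zt)
E
```

```text
ML [499.8  14.3] frame-axes rel tcp [41.8 80.4]
MR [503.2 -46. ] frame-axes rel tcp [42.7 20. ]
MRs [546.9 -45.4] frame-axes rel tcp [86.3 18.8]
fartab l [576.9 -65.3] frame-axes rel tcp [115.5  -2.2]
fartab r [577.3 -85.7] frame-axes rel tcp [115.1 -22.6]
sock near [556.4 -32.7] frame-axes rel tcp [96.4 31.2]
sock far [578.9 -31.2] frame-axes rel tcp [119.   31.7]
rail [ 548.8 -106.2] frame-axes rel tcp [ 85.9 -42. ]
rail [ 505.1 -108.7] frame-axes rel tcp [ 42.1 -42.7]
rail [ 548.7 -105.7] frame-axes rel tcp [ 85.7 -41.5]
rail [ 505.4 -108.2] frame-axes rel tcp [ 42.4 -42.2]
stone L [508.9 -36.6] frame-axes rel tcp [48.8 29.1]
stone R [510.7 -95.2] frame-axes rel tcp [ 48.2 -29.5]
socket l [509.9 -55.6] frame-axes rel tcp [49.  10.2]
socket r [510.5 -75.4] frame-axes rel tcp [48.8 -9.7]
stone Llow [478.9 -37.8] frame-axes rel tcp [18.7 29.2]
stone Rlow [480.5 -96.3] frame-axes rel tcp [ 18.  -29.3]
tab [481.4 -26.6] frame-axes rel tcp [21.7 40.3]
```

>>> send_rows(
  targets=[
    {"translation": [0.7,-0.1,-0.1],"spin": 0.05,"hand": 50},
    {"translation": [1.29,-0.138,-0.7],"spin": 0.05,"hand": 50},
    {"translation": [1.29,-0.138,-1.6],"spin": 0.05,"hand": 50},
    {"translation": [1.29,-0.138,-2.5],"spin": 0.05,"hand": 50},
    {"translation": [1.29,-0.138,-3.15],"spin": 0.05,"hand": 50},
  ],
)

```text
t: 19.27
tcp_pos: [0.5375, -0.0758, 0.0483]
eef_rot: [2.253, -2.164, -0.004]
ft_force: [0.8, -0.0, -2.6]
grip_width: 0.0572
```

>>> send_rows(
  targets=[
    {"translation": [0,0,0],"spin": 0,"hand": 50},
    {"translation": [0,0,0],"spin": 0,"hand": 50},
  ],
)

```text
t: 19.52
tcp_pos: [0.5382, -0.0759, 0.0493]
eef_rot: [2.253, -2.165, -0.003]
ft_force: [0.6, -0.8, -1.6]
grip_width: 0.0576
```

```bash
python3 - <<'E'
from h import *
s=bot.sense();print(s["tcp_pos"],yaw(),s["grip_width"],s["ft_force"])
E
```

```text
[ 0.53817721 -0.07592429  0.04933355] -87.70071095671629 0.05759345804826136 [ 0.55767623 -0.84167843 -1.6139367 ]
```

>>> send_rows(
  targets=[
    {"translation": [0.008,0,-0.15],"spin": 0,"hand": 50},
    {"translation": [0.008,0,-0.25],"spin": 0,"hand": 50},
    {"translation": [0.008,0,-0.32],"spin": 0,"hand": 50},
  ],
)

```text
t: 19.9
tcp_pos: [0.5389, -0.0759, 0.0303]
eef_rot: [2.253, -2.165, -0.002]
ft_force: [-0.2, -0.2, -2.6]
grip_width: 0.0576
```

>>> send_rows(
  targets=[
    {"translation": [0,0,-0.04],"spin": 0,"hand": 50},
    {"translation": [0,0,-0.06],"spin": 0,"hand": 50},
    {"translation": [0,0,-0.06],"spin": 0,"hand": 50},
  ],
)

```text
t: 20.27
tcp_pos: [0.5388, -0.0759, 0.0266]
eef_rot: [2.253, -2.165, -0.002]
ft_force: [0.4, 0.7, -1.7]
grip_width: 0.0577
```

>>> send_rows(
  targets=[
    {"translation": [0,0,-0.04],"spin": 0,"hand": 50},
    {"translation": [0,0,-0.04],"spin": 0,"hand": 50},
  ],
)

```text
t: 20.52
tcp_pos: [0.5387, -0.0759, 0.0241]
eef_rot: [2.253, -2.165, -0.002]
ft_force: [-0.3, -0.1, -3.6]
grip_width: 0.0575
```

>>> send_rows(
  targets=[
    {"translation": [0,0,0],"spin": 0,"hand": 70},
    {"translation": [0,0,0],"spin": 0,"hand": 75},
    {"translation": [0,0,0.1],"spin": 0,"hand": 80},
    {"translation": [0,0,0.8],"spin": 0,"hand": 85},
    {"translation": [0,0,1.5],"spin": 0,"hand": 85},
  ],
)

```text
t: 21.15
tcp_pos: [0.5384, -0.0759, 0.1153]
eef_rot: [2.253, -2.164, -0.003]
ft_force: [0.5, -0.0, -0.2]
grip_width: 0.0849
```

Released at the same depth as the rust stone, with no contact force. I'll check the seating numerically from above.

>>> send_rows(
  targets=[
    {"translation": [-0.6,0.3,0.8],"spin": 0,"hand": 40},
    {"translation": [-0.6,0.3,1.6],"spin": 0,"hand": 0},
    {"translation": [-0.6,0.3,1.6],"spin": 0,"hand": 0},
    {"translation": [-0.6,0.3,1.6],"spin": 0,"hand": 0},
  ],
)

```text
t: 21.65
tcp_pos: [0.5025, -0.0579, 0.2115]
eef_rot: [2.253, -2.165, -0.002]
ft_force: [-0.6, 0.1, 0.1]
grip_width: 0.0117
```

```bash
python3 - <<'E'
from h import *
W=cams.get_image("wrist"); np.save("w9.npy",W,allow_pickle=True)
s=bot.sense();print(s["tcp_pos"],yaw())
for n,P,g in(("grey_stone",GREY,(.5455,-.0757)),("rust_stone",RUST,(.5412,.0468))):
  px=proj(W,(*g,.026)); print(n,"expect px",px)
  for r in cams.trace(W,n):
    print(" ",r["pixel"],r["confidence"],r["mask"].sum())
    if np.hypot(*(np.array(r["pixel"])-px))<40:
      for z in(.006,.012,.018):
        f=fit([(W,r["mask"])],P,(*g,.04),z);print("  fit",np.round(f,4),np.degrees(f[2]))
print([(r["pixel"],r["confidence"],atz(W,r["pixel"],.021)) for r in cams.mark_of(W,"fence_pad")])
E
```

```text
[ 0.5019423  -0.05786606  0.21063175] -87.7044374498647
grey_stone expect px [342.11540183 124.68505209]
  [339.6, 122.0] 0.83 5845
  fit [ 0.5454 -0.0753  0.0393  0.006   0.9325] 2.2512101931967665
  fit [ 0.5457 -0.0748  0.0409  0.012   0.9002] 2.345086692679424
  fit [ 0.5454 -0.0752  0.0336  0.018   0.8689] 1.9250522443058167
  [18.0, 264.7] 0.73 2977
rust_stone expect px [205.05236854 124.05827619]
  [200.5, 118.3] 0.92 6286
  fit [0.5404 0.0476 0.0397 0.006  0.9149] 2.276887606091986
  fit [0.5405 0.045  0.034  0.012  0.8846] 1.9509100983441428
  fit [0.5402 0.0434 0.0353 0.018  0.855 ] 2.021781602201339
  [587.5, 257.1] 0.92 3006
[([276.5, 222.3], 0.68, array([ 0.44800494, -0.01675146,  0.021     ]))]
```

Both stones fit as seated on the board, with the best agreement at z = 6 mm and both yawed 2.27° like the frame. Now I'll turn the wrist back, close the fingers and go behind the pad at about (0.446,-0.017).

>>> send_rows(
  targets=[
    {"translation": [-0.3,0.15,0],"spin": 1,"hand": 0},
    {"translation": [-0.6,0.3,0],"spin": 2,"hand": 0},
    {"translation": [-0.9,0.45,0],"spin": 3,"hand": 0},
    {"translation": [-1.2,0.6,0],"spin": 4,"hand": 0},
    {"translation": [-1.3,0.68,0],"spin": 5,"hand": 0},
  ],
)

```text
t: 22.48
tcp_pos: [0.4221, -0.0167, 0.209]
eef_rot: [2.958, -1.0, 0.004]
ft_force: [0.1, 0.8, 0.3]
grip_width: 0.0001
```

>>> send_rows(
  targets=[
    {"translation": [0,0,0],"spin": 1,"hand": 0},
    {"translation": [0,0,0],"spin": 2,"hand": 0},
    {"translation": [0,0,0],"spin": 3,"hand": 0},
    {"translation": [0,0,0],"spin": 4,"hand": 0},
    {"translation": [0,0,0],"spin": 5,"hand": 0},
  ],
)

```text
t: 23.1
tcp_pos: [0.4215, -0.0167, 0.2081]
eef_rot: [3.105, 0.353, 0.013]
ft_force: [-0.1, -0.5, 0.7]
grip_width: 0.0001
```

>>> send_rows(
  targets=[
    {"translation": [0,0,0],"spin": 1,"hand": 0},
    {"translation": [0,0,0],"spin": 2,"hand": 0},
    {"translation": [0,0,0],"spin": 3,"hand": 0},
    {"translation": [0,0,0],"spin": 4,"hand": 0},
    {"translation": [0,0,0],"spin": 5,"hand": 0},
  ],
)

```text
t: 23.72
tcp_pos: [0.421, -0.0168, 0.2072]
eef_rot: [2.666, 1.643, 0.02]
ft_force: [-0.8, 0.0, 0.3]
grip_width: -0.0002
```

```bash
python3 - <<'E'
from h import *
s=bot.sense();print(s["tcp_pos"],yaw(),s["grip_width"],s["qpos"])
S=cams.get_image("scene");W=cams.get_image("wrist")
for p in(S,W):
  print([(r["pixel"],r["confidence"],atz(p,r["pixel"],.021)) for r in cams.mark_of(p,"fence_pad")])
E
```

```text
[ 0.42096083 -0.01679248  0.20716856] 63.28359163354869 -0.00016641913224719242 [-0.03898494 -0.02500162 -0.49969344  1.0796696  -0.00112645  0.42733971]
[([353.4, 238.4], 0.69, array([ 0.43962499, -0.01990618,  0.021     ]))]
[([328.9, 191.7], 0.88, array([ 0.44386203, -0.01919969,  0.021     ]))]
```

>>> send_rows(
  targets=[
    {"translation": [-0.15,0,-0.5],"spin": 1,"hand": 0},
    {"translation": [-0.15,0,-1.2],"spin": 2,"hand": 0},
    {"translation": [-0.15,0,-1.9],"spin": 2.9,"hand": 0},
    {"translation": [-0.15,0,-2.6],"spin": 2.9,"hand": 0},
    {"translation": [-0.15,0,-2.6],"spin": 2.9,"hand": 0},
  ],
)

```text
t: 24.55
tcp_pos: [0.4088, -0.0166, 0.0491]
eef_rot: [2.188, 2.252, 0.018]
ft_force: [0.2, 0.1, 0.1]
grip_width: -0.0003
```

>>> send_rows(
  targets=[
    {"translation": [0,0,-0.3],"spin": 0,"hand": 0},
    {"translation": [0,0,-0.56],"spin": 0,"hand": 0},
    {"translation": [0,0,-0.56],"spin": 0,"hand": 0},
  ],
)

```text
t: 24.92
tcp_pos: [0.4091, -0.0166, 0.0162]
eef_rot: [2.19, 2.25, 0.017]
ft_force: [0.2, 0.4, -0.3]
grip_width: 0.0001
```

Now push along the frame's +x, watching the force.

>>> send_rows(
  targets=[
    {"translation": [0.1,0.004,0],"spin": 0,"hand": 0},
    {"translation": [0.2,0.008,0],"spin": 0,"hand": 0},
    {"translation": [0.3,0.012,0],"spin": 0,"hand": 0},
    {"translation": [0.4,0.016,0],"spin": 0,"hand": 0},
  ],
)

```text
t: 25.42
tcp_pos: [0.4338, -0.0157, 0.0164]
eef_rot: [2.19, 2.25, 0.018]
ft_force: [-0.2, -0.6, 0.4]
grip_width: 0.0001
```

>>> send_rows(
  targets=[
    {"translation": [0.05,0.002,0],"spin": 0,"hand": 0},
    {"translation": [0.1,0.004,0],"spin": 0,"hand": 0},
    {"translation": [0.15,0.006,0],"spin": 0,"hand": 0},
  ],
)

```text
t: 25.8
tcp_pos: [0.4418, -0.0153, 0.0161]
eef_rot: [2.191, 2.251, 0.016]
ft_force: [-3.9, 0.4, 1.7]
grip_width: 0.0001
```

>>> send_rows(
  targets=[
    {"translation": [0.06,0.002,0],"spin": 0,"hand": 0},
    {"translation": [0.12,0.005,0],"spin": 0,"hand": 0},
    {"translation": [0.18,0.007,0],"spin": 0,"hand": 0},
  ],
)

```text
t: 26.18
tcp_pos: [0.4526, -0.0149, 0.016]
eef_rot: [2.191, 2.251, 0.015]
ft_force: [-5.1, 0.7, 1.6]
grip_width: 0.0002
```

>>> send_rows(
  targets=[
    {"translation": [0.05,0.002,0],"spin": 0,"hand": 0},
    {"translation": [0.1,0.004,0],"spin": 0,"hand": 0},
  ],
)

```text
t: 26.42
tcp_pos: [0.455, -0.0147, 0.0153]
eef_rot: [-2.188, -2.248, -0.008]
ft_force: [-17.2, -1.2, 13.2]
grip_width: 0.0006
```

>>> send_rows(
  targets=[
    {"translation": [0.03,0.001,0],"spin": 0,"hand": 0},
    {"translation": [0.06,0.002,0],"spin": 0,"hand": 0},
  ],
)

```text
t: 26.68
tcp_pos: [0.4549, -0.0145, 0.0147]
eef_rot: [-2.185, -2.245, -0.001]
ft_force: [-16.0, -1.1, 13.5]
grip_width: -0.0
```

```bash
python3 - <<'E'
from h import *
W=np.load("w7.npy",allow_pickle=True).item()
g=lambda u,v,z:np.round(atz(W,((u+.5)/2.5-.5+160,(v+.5)/2.5-.5),z)*1e3,1)
print("fence front",g(280,136,.032),g(420,134,.032),"tooth tip",g(375,164,.032),"stone end",g(320,196,.026),g(430,196,.026),"notch floor",g(375,227,.026),"fence back",g(280,57,.032))
s=bot.sense();print(s["tcp_pos"],s["ft_force"],s["ft_torque"])
S=cams.get_image("scene");W=cams.get_image("wrist")
for p in(S,W): print([(r["pixel"],r["confidence"],atz(p,r["pixel"],.021)) for r in cams.mark_of(p,"fence_pad")])
E
```

```text
fence front [480.6  12.2  32. ] [478.   60.1  32. ] tooth tip [488.2  45.   32. ] stone end [499.3  25.7  26. ] [497.7  64.7  26. ] notch floor [509.1  45.5  26. ] fence back [455.9  12.2  32. ]
[ 0.45492325 -0.01453829  0.01469758] [-15.99697674  -1.12481281  13.51821806] [-0.07691412  3.15071716  0.03526356]
[([348.4, 231.5], 0.56, array([ 0.4618121 , -0.02228278,  0.021     ])), ([305.9, 226.9], 0.48, array([0.52615207, 0.04961455, 0.021     ]))]
[]
```

>>> send_rows(
  targets=[
    {"translation": [0.05,0.002,0.02],"spin": 0,"hand": 0},
    {"translation": [0.1,0.004,0.02],"spin": 0,"hand": 0},
    {"translation": [0.13,0.005,0.02],"spin": 0,"hand": 0},
  ],
)

```text
t: 27.25
tcp_pos: [0.4549, -0.0145, 0.0146]
eef_rot: [-2.179, -2.238, 0.015]
ft_force: [-26.5, -2.1, 24.1]
grip_width: 0.0001
```

The fence stopped hard: 26 N and no further motion. I'll back off, rise and take the last picture.

>>> send_rows(
  targets=[
    {"translation": [-0.2,-0.008,0],"spin": 0,"hand": 0},
    {"translation": [-0.5,-0.02,0],"spin": 0,"hand": 0},
    {"translation": [-0.5,-0.02,0.7],"spin": 0,"hand": 0},
    {"translation": [-0.4,-0.02,1.7],"spin": 0,"hand": 0},
    {"translation": [0.4,0,2.3],"spin": 0,"hand": 0},
  ],
)

```text
t: 27.88
tcp_pos: [0.4799, -0.0145, 0.1561]
eef_rot: [-2.182, -2.24, 0.01]
ft_force: [1.4, 0.3, 0.4]
grip_width: 0.0002
```

>>> send_rows(
  targets=[
    {"translation": [0.9,0,0.4],"spin": 0,"hand": 0},
    {"translation": [1.6,0,0.8],"spin": 0,"hand": 0},
    {"translation": [1.6,0,0.8],"spin": 0,"hand": 0},
    {"translation": [1.6,0,0.8],"spin": 0,"hand": 0},
  ],
)

```text
t: 28.38
tcp_pos: [0.5757, -0.0145, 0.2036]
eef_rot: [-2.181, -2.24, 0.01]
ft_force: [0.5, -0.3, 0.3]
grip_width: 0.0001
```

```bash
python3 - <<'E'
from h import *
W=cams.get_image("wrist"); np.save("w10.npy",W,allow_pickle=True)
s=bot.sense();print(s["tcp_pos"],yaw(),s["ft_force"])
print([(r["pixel"],r["confidence"],atz(W,r["pixel"],.021)) for r in cams.mark_of(W,"fence_pad")])
save(W,"w10",(160,0,480,230),2.5)
E
```

```text
[ 0.57484412 -0.01446967  0.20327835] 91.51656078782727 [ 0.24426998  0.14610232 -0.29180374]
[([317.6, 47.2], 0.78, array([ 0.46490568, -0.01975812,  0.021     ]))]
```

View pics/w10.png

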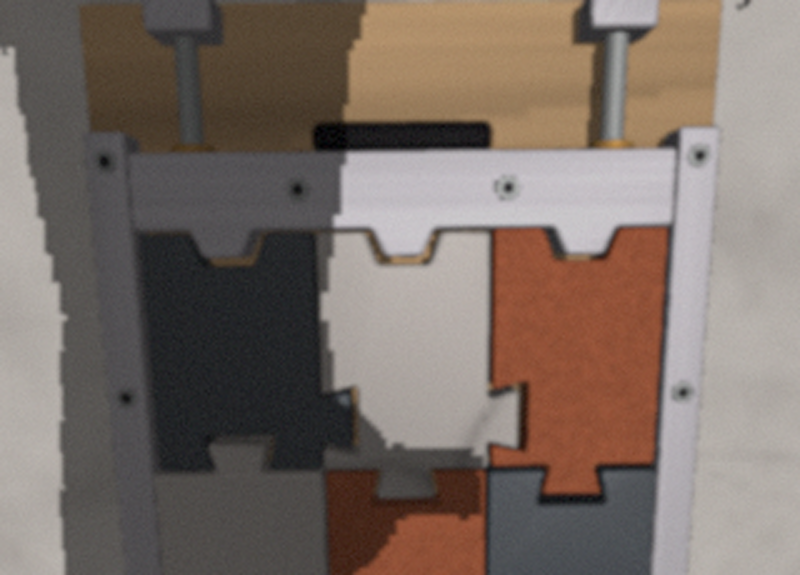

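The picture shows the fence front against all three stone ends (crop row about 230). All three teeth are in their notches, and both stones are level with their neighbours. The pad is at x 0.465, 91 mm behind the frame mark of about 0.557. Handing in.

```bash
python3 -c "
from bench import job; print(job.hand_in())"
```

```text
the job is handed in; nothing more can be done
None
```

I handed the job in at about 28.5 s of the 67 s. Both stones are in their gaps and the fence is pushed home against its stop.

**What I did:**
- **Rust stone:** I used the full-size one, not its small twin. I gripped it by its upper edge, turned it about 86° and let it drop into the left gap.
- **Grey stone:** I used the dark grey one, not the pink look-alike. I turned it about 188° and let it drop into the right gap.
- **Fence:** I then pushed it along the frame's +x with the closed fingers until it stopped.

**Last checks:**
- **Seating:** before the push, the outline fits for both stones were best at board height (6 mm). Both stones were turned 2.3°, the same as the frame.
- **Fence:** the final picture shows all three teeth in their notches and the fence front against the stone ends. The push pad moved about 21 mm, to 91 mm behind the frame origin, which is its home distance. The fence did not move further under 26 N.
- **Other objects:** I did not touch the tape roll, the weight or the brush, but I did not measure their positions again at the end.

**Disagreements:**
- **Rust stone height:** a two-view fit with the height left free put the stone about 11 mm below the bench, because the colour outline was a pixel small. I took it as lying on the bench, and the later in-hand views agreed.
- **Grey stone in the hand:** the camera showed its centre about 2 mm from where the grasp estimate put it. I used the camera value.
- **Upward force during the push:** the sensor showed up to 24 N upward at the end of the push. I did not find the cause, but it disappeared when I backed off.

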